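# Seat the profile in the bench punch and hold its sprung guard at the pointer

## Robot

A 6-joint arm with a two-finger parallel gripper is mounted at the origin on the work surface. World frame = base frame: x ahead of the robot, y to its left, z up, the work surface at z = 0. Lengths are in mm, angles in rad, forces in N, time in s.
With the tool pointing down it reaches from about 325 to 900 mm from the base axis. Payload 3.5 kg.
Tool frame: the origin (TCP) lies at the very end of the fingers, on their centre line; the grasp point (between the pads) lies 19 mm behind it (env.hold_point_z is the distance from the TCP to the grasp point, in mm); z points along the fingers, y is the line along which they close (so a half turn about z gives the same grasp; the last joint's range is limited). The gripper opens to 85 mm and grips with 20 to 120 N. Pads are 22 mm wide; open, the fingers measure 114 mm over their backs; the gripper's body (76 mm by 85 mm) begins 54 mm behind the grasp point. The pads swing forward as they close: fully open they stand 13 mm farther back than shut.
Start: joints at [-1.354, 0.276, -0.026, 1.268, 0, 1.467], TCP at [196.473, -593.313, 231.313] pointing down, gripper open.
Joint ranges: [-3.12, 3.12], [-0.85, 1.88], [-1.08, 1.24], [-1.95, 2.15], [-1.57, 1.53], [-3.14, 3.14]. Speed limits (rad/s): [2.57, 2.57, 3.14, 3.14, 3.14, 3.14].

## Interface

Orientations are given as a rotation vector (axis times angle).
In Python, from bench import env gives the robot as it stands.
- The arm moves only by the tool step_arm, never from a script. Its argument "plan" is a list of rows, each an object of numbers: "x", "y", "z": the shift along the tool's x, y, z in mm; "roll": the turn about the tool's z in rad; "grip": the opening, from -1 (shut) to 1 (fully open), so that 0 is half open. In form: [{"x": .., "y": .., "z": .., "roll": .., "grip": ..}, ...]. A call has 1 to 12 rows; each row is the pose to reach, as a shift and turn from the pose commanded when the call began, along the tool's axes at that moment; what a row does not reach only later rows make up. A row lasts 1/12 s, in which the tool goes at most 41.7 mm and 7.16 degrees, less where a joint would pass 70% of its speed; a pose out of reach is approached as far as the arm can. A call with a gripper value outside its range is refused whole. The fingers move at their own pace and stop on an object; "force" is the grip in N (left out, the last holds). Time passes only in rows, so rows that repeat a pose let the fingers close. It gives the time, the measured TCP pose, the force, the opening and the grip force at its end, in the units of the state.
- env.get_obs(): the state, without advancing time (a new reading comes with each control period).
- env.read_camera(name): name is "scene" or "side" or "wrist"; returns a dict with "image" (420x560x3 uint8, red, green, blue), "range_z" (420x560 float32, mm along the optical axis (not along the pixel's ray), 0 where there is no reading), "K" (3x3 intrinsics, pixels), "rvec" (rotation vector, rad) and "tvec" (3), from world to camera coordinates, as OpenCV has them. Camera axes: x right, y down, z forward; pixel columns grow to the right and rows downward; lengths in mm; the calibration is good to about 2 mm. A picture is of the moment at which its call begins.
- env.hand_in(): hands the job in; it is judged then, once.
The state is a dict: "time": time; "joint_pos": joint angles; "dq": joint speeds; "joint_torque": joint torques, N m; "ee_pos": TCP position; "tool_rot": TCP orientation; "force": force on the tool from outside, world axes, zero at the start; "moment": the same for the moment, N m; "opening": finger opening in mm; "grasp_force": force on a finger pad.
Only numpy, scipy, OpenCV 4.12 (cv2) and the standard library are available. Lean on these libraries where they do the work, as an engineer would, in place of code of your own. Each camera call takes 0.05 s, during which the arm holds its last target. There are 200 camera calls.

## Task

Push the aluminium profile along its channel into the green bench punch until it butts against the stop hidden under the closed guard. Then take the red handle and lift the grey sprung guard until the yellow stripe on its edge lines up with the orange pointer, and finish while holding it still there so that the seat can be inspected: the spring shuts the guard if you let go. Do not shift the pointer, and leave the hammer, the green bin and the loose window handle alone.

Things in the scene. Friction and masses are not known exactly. Their poses are not given: they have to be found in the camera images.
- machine: Fixed green bench punch. Origin: at table height below the guard; x from handle side to hinge side, y along the channel; yaw within 0.25 rad. Base x -100 to 100, y -120 to 220, 40 mm high. At x = 0 a channel along y, 33 mm wide, floor 45 mm above the table, walls up to 53 mm. The shut guard, 105 mm up, covers y -85 to 85, x -65 to 75 mm. Hinge posts and axis at x = 75 mm.
- profile: Loose aluminium profile, black stripe on top, 210 mm long (y), 30 wide (x; top 11 mm only 20 wide), 25 high, about 0.25 kg, in the channel along the machine's y. Nose (-y end) near the guard's +y side, tail sticking out to +y. It must go 50 to 145 mm towards the machine's -y. It slides at about 1 to 4 N; a clear further rise is the stop. Origin: centre of its underside.
- profile_nose (a point): Centre of the profile's leading (-y) end face, 10 mm above its underside.
- profile_tail (a point): Centre of the profile's outer (+y) end face, 10 mm above its underside: push here towards the machine's -y.
- stop_face (a point): Centre of the working face of the fixed blue stop block (30 mm wide, 20 mm high) in the channel below the guard, 10 mm above the channel floor. The face looks along the machine's +y and lies between y = -60 and -10 mm of the machine. Seated: profile_nose on stop_face.
- guard (a joint): Angle of the grey sprung guard (rad): 0 shut (level), grows as the handle side is lifted, to 1.3 at most. A spring and its weight push it shut: about 4 N at the handle when it just opens, about 5 to 7 N at the pointer's angle. It does not stay open by itself.
- guard_handle (a point): Middle of the red handle: a round bar 30 mm long (machine's y), 16 thick, 180 mm from the hinge axis, on a stem 10 wide, 40 mm out from the guard's front (-x) edge; 105 mm up when shut. Pinch it from above across its ends; it can turn between the fingers. Moves on a 180 mm circle about the hinge. x axis: along the guard to the hinge. A skirt 20 mm deep hangs from the guard's front edge.
- guard_hinge (a point): Middle of the guard's hinge axis (parallel to the machine's y), 105 mm above the table.
- pointer (a joint): Angle of the orange pointer (rad), about the same axis and counted as the guard's: 0 level, grows upward; set between 0.45 and 0.85. Held by a little friction; must not be shifted.
- pointer_tip (a point): Ball at the end of the orange pointer, 185 mm from the hinge axis, 106 mm to the machine's -y side of the guard's middle; its x axis points along the pointer to the hinge.
- hammer: Loose hammer lying on the table to the right, about 260 mm long. Bystander. Origin: its underside; x along the handle.
- bin: Loose open green bin 150 x 110 x 70 mm on the table to the left. Bystander. Origin: centre of its underside.
- window_handle: Loose aluminium window handle lying on the table left of the machine: round foot 32 mm across, grip 115 mm long 36 mm up. Bystander. Origin: underside of the foot.
There are look-alikes about, which are no part of the job. What is shaped like the profile but purple is not meant.

How it is judged:
By the outcome, as a careful person would: the job done as asked, in the order asked, and still so for the second after the job is handed in, while the arm keeps its last pose, push and grip.
It also fails if it takes over 64 s, if anything falls off the work surface, if the arm or the gripper's body presses on something with over 40 N, if the wrist force passes 120 N, or if a joint passes its speed limit or range.

## Working session

There is one attempt and no reset: what is moved stays moved. The work goes in short steps, Python scripts to look and compute and a tool call to move; the robot and the scene stay as the last step left them, time stands still between calls to the robot, and variables do not carry over. Pictures are saved under pics/ and viewed, at most 10 in all, crops included, and the job is handed in when it is done.

Besides the shell and the picture viewer there is one more tool, called after "Emit:" in YAML: its name, and indented under it one key for each argument. step_arm: Moves the arm, as the interface text tells. Its arguments: {"type":"object","properties":{"plan":{"type":"array","items":{"type":"object","properties":{"x":{"type":"number"},"y":{"type":"number"},"z":{"type":"number"},"roll":{"type":"number"},"grip":{"type":"number"}}}},"force":{"type":"number"}},"required":["plan"]}

```bash
mkdir -p pics; cat > h.py <<'E'
import numpy as np, cv2
from bench import env
def cam(n,save=None):
    c=env.read_camera(n); R=cv2.Rodrigues(np.array(c['rvec'],float))[0]; c['R']=R; c['t']=np.array(c['tvec'],float).ravel()
    if save: cv2.imwrite('pics/'+save,c['image'][:,:,::-1])
    return c
def pts(c):
    z=c['range_z'].astype(float); v,u=np.mgrid[:z.shape[0],:z.shape[1]]; K=c['K']
    P=np.stack([(u-K[0,2])/K[0,0]*z,(v-K[1,2])/K[1,1]*z,z],-1)
    W=(P-c['t'])@c['R']; W[z==0]=np.nan; return W
def hsv(c): return cv2.cvtColor(c['image'],cv2.COLOR_RGB2HSV)
E
python3 - <<'E'
from h import *
a=cam('scene','scene.png'); b=cam('side','side.png'); 
for c in (a,b): print(-c['R'].T@c['t'], c['R'][2])
np.savez('v.npz',a=pts(a),b=pts(b),ha=hsv(a),hb=hsv(b))
E
```

```text
[1324.51761242  661.06366989 1366.22363114] [-0.45380555 -0.41916413 -0.78635994]
[ 494.34068192 -825.82662149  804.7461374 ] [ 0.08768659  0.7462747  -0.6598372 ]
```

View pics/scene.png

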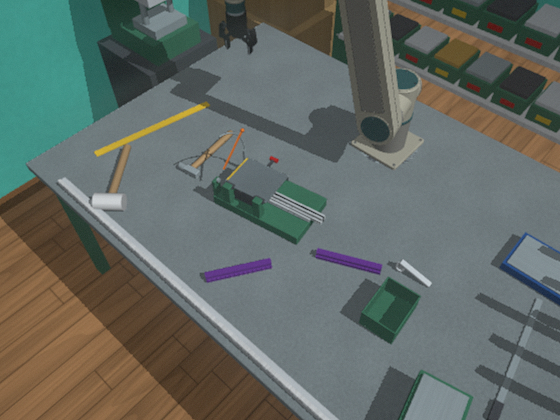

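View pics/side.png

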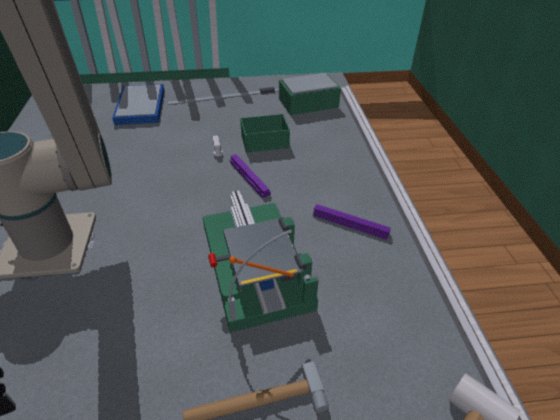

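The scene view shows the machine near (265,195), its red handle at (274,160), the pointer tip at (241,130) and the profile tail at (322,218). The side view shows the handle at (213,259), the pointer tip at (233,260), the yellow stripe near (270,277) and the blue stop at (267,285).

```bash
cat > m.py <<'E'
from h import *
d=np.load('v.npz')
for n,roi in (('a',(120,245,190,335)),('b',(180,330,195,325))):
    W=d[n];H=d['h'+n].astype(int); r=np.zeros(H.shape[:2],bool); r[roi[0]:roi[1],roi[2]:roi[3]]=1
    h,s,v=H[...,0],H[...,1],H[...,2]
    M={'red':((h<4)|(h>176))&(s>150)&(v>80),'orange':(h>=5)&(h<15)&(s>190)&(v>120),'yellow':(h>18)&(h<32)&(s>150)&(v>120),'blue':(h>105)&(h<130)&(s>150),'green':(h>55)&(h<85)&(s>110)}
    for k,m in M.items():
        m=m&r; vv,uu=np.nonzero(m); P=W[m]; 
        if len(P)==0: continue
        print(n,k,len(P),'px',uu.mean().round(1),vv.mean().round(1),'med',np.nanmedian(P,0).round(1),'min',np.nanpercentile(P,3,axis=0).round(1),'max',np.nanpercentile(P,97,axis=0).round(1))
        if k in('orange','yellow'):
            o=np.argsort(P[:,0]); print('  ends',P[o[:5]].mean(0).round(1),P[o[-5:]].mean(0).round(1))
        if k=='green':
            q=P[(P[:,2]>32)&(P[:,2]<48)]; print('  rect40',cv2.minAreaRect(q[:,:2].astype(np.float32)))
    # guard top
    g=r&(s<70)&(W[...,2]>95)&(W[...,2]<125); P=W[g]
    if len(P): print(n,'guard',len(P),cv2.minAreaRect(P[:,:2].astype(np.float32)),np.median(P[:,2]))
    g=r&(s<60)&(v>90)&(W[...,2]>60)&(W[...,2]<80); P=W[g]
    if len(P): print(n,'prof',len(P),cv2.minAreaRect(P[:,:2].astype(np.float32)),np.median(P[:,2]), P[np.argsort(P[:,1])[-6:]].mean(0))
E
python3 m.py
```

```text
a red 24 px 273.6 158.9 med [ 436.9 -191.9  110.2] min [ 430.6 -206.   103.3] max [ 442.4 -179.4  114.4]
a orange 35 px 233.8 146.4 med [ 534.9 -283.2  172. ] min [ 482.8 -293.8  136.7] max [ 586.1 -275.5  218. ]
  ends [ 483.3 -291.3  216.1] [ 582.  -276.7  139.2]
a yellow 27 px 236.0 169.4 med [ 550.5 -258.1  105. ] min [ 5.037e+02 -3.296e+02 -3.000e-01] max [ 597.9 -248.5  109.7]
  ends [ 509.2 -277.3   85. ] [ 592.1 -249.   106.1]
a green 960 px 284.7 208.7 med [557.7 -52.5  38.6] min [ 421.8 -202.8   32. ] max [628.3  44.9 112.1]
  rect40 ((523.239013671875, -87.99061584472656), (199.66551208496094, 266.25927734375), 9.131088256835938)
a guard 1573 ((531.889892578125, -192.12783813476562), (190.41175842285156, 203.42420959472656), 9.941693305969238) 105.51236259167345
a prof 322 ((505.4385070800781, -112.26315307617188), (389.01470947265625, 63.12164306640625), 87.76191711425781) 67.1163277410151 [501.50723716  82.03019265  65.90713514]
b red 80 px 212.4 259.6 med [ 430.7 -201.5  109.7] min [ 423.9 -211.5  101.2] max [ 438.7 -183.8  112.6]
b orange 113 px 259.1 266.1 med [ 527.8
[... 214 characters left out ...]
5 -246.9  110.3]
  ends [ 494.5 -265.8  107. ] [ 603.5 -248.2  107.7]
b blue 96 px 266.5 284.6 med [ 543.8 -242.1   61.7] min [ 531.3 -245.3   48.3] max [ 555.8 -234.1   66.1]
b green 3240 px 255.7 273.5 med [ 504.8 -234.8   39. ] min [ 419.3 -307.2   12.4] max [637.   25.4 113.1]
  rect40 ((523.7355346679688, -132.83352661132812), (194.5054168701172, 338.270263671875), 9.796485900878906)
b guard 3300 ((535.5289306640625, -193.77084350585938), (197.36605834960938, 208.65919494628906), 9.70425033569336) 106.47458556090196
b prof 270 ((481.51483154296875, -115.28396606445312), (177.51617431640625, 352.9831237792969), 22.24456214904785) 69.03828537730142 [490.4069451   76.63145018  68.35442407]
```

```bash
python3 - <<'E'
from h import *
o=env.get_obs(); R=cv2.Rodrigues(np.array(o['tool_rot'],float))[0]; print(o['time'],o['ee_pos'],R.round(3),o['opening'],o['force'])
T=np.array([485,110,231.]); print('target delta tool',R.T@(T-o['ee_pos'])) 
y=R[:,1]; print('angle of tool y',np.arctan2(y[1],y[0]))
E
```

```text
0.1 [ 196.34032089 -592.59701589  230.25376959] [[ 0.949  0.314 -0.   ]
 [ 0.314 -0.949  0.002]
 [ 0.    -0.002 -1.   ]] 85.43709306623805 [ 0.05352713 -0.1979523   0.89787762]
target delta tool [ 4.94927951e+02 -5.76206184e+02  5.39445709e-01]
angle of tool y -1.250955080297109
```

Emit:
step_arm:
  plan:
    - {"x":35,"y":-40,"z":-30,"roll":-0.12,"grip":-1}
    - {"x":60,"y":-70,"z":-50,"roll":-0.24,"grip":-1}
    - {"x":88,"y":-100,"z":-50,"roll":-0.36,"grip":-1}
    - {"x":115,"y":-132,"z":-50,"roll":-0.48,"grip":-1}
    - {"x":142,"y":-164,"z":-50,"roll":-0.6,"grip":-1}
    - {"x":169,"y":-196,"z":-50,"roll":-0.72,"grip":-1}
    - {"x":196,"y":-228,"z":-50,"roll":-0.84,"grip":-1}
    - {"x":223,"y":-260,"z":-50,"roll":-0.96,"grip":-1}
    - {"x":250,"y":-291,"z":-50,"roll":-1.08,"grip":-1}
    - {"x":277,"y":-322,"z":-50,"roll":-1.2,"grip":-1}
    - {"x":304,"y":-354,"z":-50,"roll":-1.32,"grip":-1}
    - {"x":330,"y":-385,"z":-50,"roll":-1.42,"grip":-1}

```text
time: 1.1
ee_pos: [382.0, -138.7, 281.1]
tool_rot: [2.02, 2.406, 0.0]
force: [1.4, -0.4, 1.4]
opening: -0.2
grasp_force: 0.0
```

```bash
cat >> h.py <<'E'
def rel(*T,ang=None):
    "tool-frame shifts from the present pose to world points T"
    o=env.get_obs(); R=cv2.Rodrigues(np.array(o['tool_rot'],float))[0]; a=np.arctan2(R[1,1],R[0,1])
    print('t',round(o['time'],2),'tcp',np.round(o['ee_pos'],1),'tooly',round(a,3),'tilt',R[:2,2].round(3),'F',np.round(o['force'],1),'open',round(o['opening'],1),'q',np.round(o['joint_pos'],2))
    for t in T: print('  to',np.round(t,1),'shift',(R.T@(np.array(t,float)-o['ee_pos'])).round(1))
    if ang is not None: print('  roll',round(a-ang,3))
E
python3 -c "
from h import *
rel([485,110,231],[482,110,200],ang=.167)"
```

```text
t 1.1 tcp [ 382.  -138.7  281.1] tooly 0.174 tilt [0. 0.] F [ 1.4 -0.4  1.4] open -0.2 q [-0.51 -0.15 -0.37  1.34  0.    0.89]
  to [485 110 231] shift [227.1 144.5  50.1]
  to [482 110 200] shift [227.6 141.6  81.1]
  roll 0.007
```

Emit:
step_arm:
  plan:
    - {"x":32,"y":20,"z":10,"roll":0,"grip":-1}
    - {"x":64,"y":40,"z":20,"roll":0,"grip":-1}
    - {"x":97,"y":60,"z":30,"roll":0,"grip":-1}
    - {"x":130,"y":82,"z":40,"roll":0,"grip":-1}
    - {"x":162,"y":103,"z":50,"roll":0,"grip":-1}
    - {"x":195,"y":123,"z":60,"roll":0,"grip":-1}
    - {"x":227,"y":142,"z":60,"roll":0,"grip":-1}
    - {"x":227,"y":142,"z":60,"roll":0,"grip":-1}

```text
time: 1.77
ee_pos: [484.9, 112.0, 220.1]
tool_rot: [-2.017, -2.406, -0.003]
force: [0.3, -0.8, -0.2]
opening: 0.0
grasp_force: 0.0
```

```bash
python3 - <<'E'
from h import *
rel()
c=cam('wrist','w1.png'); W=pts(c); np.savez('w1.npz',W=W,h=hsv(c))
g=(W[...,2]>62)&(W[...,2]<80)&(abs(W[...,0]-500)<70)&(W[...,1]>-90)&(W[...,1]<100)
print(g.sum()); P=W[g]; print(cv2.minAreaRect(P[:,:2].astype(np.float32)),np.median(P[:,2]))
print(-c['R'].T@c['t'])
E
```

```text
t 1.77 tcp [484.9 112.  220.1] tooly 0.175 tilt [-0.     0.003] F [ 0.3 -0.8 -0.2] open 0.0 q [ 0.1   0.06 -0.31  1.2   0.    1.49]
554
((504.5918884277344, 8.949012756347656), (19.173643112182617, 146.0559844970703), 10.271510124206543) 70.75148293495002
[473.10884349 178.76883068 363.58414915]
```

View pics/w1.png

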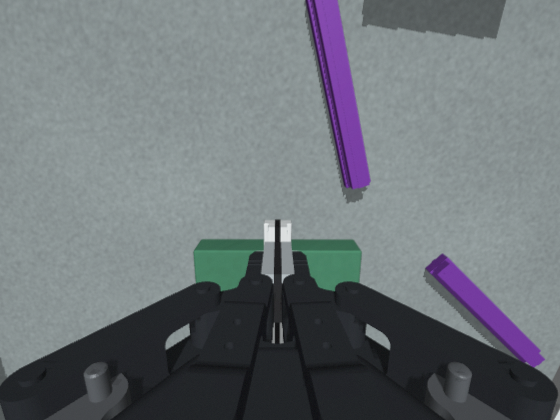

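The profile tail end is at about (278,222), directly in line with the shut fingers. The base edge is at (195–360, 245).

Emit:
step_arm:
  plan:
    - {"x":2,"y":1,"z":35,"grip":-1}
    - {"x":2,"y":1,"z":75,"grip":-1}
    - {"x":2,"y":1,"z":115,"grip":-1}
    - {"x":2,"y":1,"z":145,"grip":-1}
    - {"x":2,"y":1,"z":161,"grip":-1}
    - {"x":2,"y":1,"z":161,"grip":-1}
    - {"x":-6,"y":1,"z":161,"grip":-1}
    - {"x":-14,"y":1,"z":161,"grip":-1}
    - {"x":-20,"y":1,"z":161,"grip":-1}
    - {"x":-26,"y":1,"z":161,"grip":-1}
    - {"x":-32,"y":1,"z":161,"grip":-1}
    - {"x":-38,"y":1,"z":161,"grip":-1}

```text
schema error: expected keys x, y, z, roll, grip
```

Emit:
step_arm:
  plan:
    - {"x":-4,"grip":-1}
    - {"x":-8,"grip":-1}
    - {"x":-12,"grip":-1}
    - {"x":-16,"grip":-1}
    - {"x":-20,"grip":-1}
    - {"x":-24,"grip":-1}
    - {"x":-26,"grip":-1}
    - {"x":-28,"grip":-1}

```text
schema error: expected keys x, y, z, roll, grip
```

```bash
python3 - <<'E'
from h import *
rel()
c=cam('scene','s2.png'); W=pts(c); H=hsv(c).astype(int)
g=(W[...,2]>62)&(W[...,2]<78)&(abs(W[...,0]-505)<45)&(W[...,1]>-110)&(W[...,1]<100)&(H[...,1]<60)
P=W[g]; i=np.argsort(P[:,1])[-8:]; print(g.sum(),P[i].round(0))
E
```

```text
t 1.82 tcp [484.  109.7 220.3] tooly 0.174 tilt [-0.001  0.   ] F [ 0.8 -0.5 -0.2] open -0.2 q [ 0.09  0.06 -0.31  1.2   0.    1.49]
337 [[485.  77.  64.]
 [496.  77.  70.]
 [496.  78.  65.]
 [492.  78.  67.]
 [503.  79.  68.]
 [489.  80.  66.]
 [500.  81.  66.]
 [495.  81.  67.]]
```

Emit:
step_arm:
  plan:
    - {"x":4,"y":2,"z":35,"roll":0,"grip":-1}
    - {"x":4,"y":2,"z":75,"roll":0,"grip":-1}
    - {"x":4,"y":2,"z":115,"roll":0,"grip":-1}
    - {"x":4,"y":2,"z":145,"roll":0,"grip":-1}
    - {"x":4,"y":2,"z":161,"roll":0,"grip":-1}
    - {"x":4,"y":2,"z":161,"roll":0,"grip":-1}
    - {"x":-4,"y":2,"z":161,"roll":0,"grip":-1}
    - {"x":-12,"y":2,"z":161,"roll":0,"grip":-1}
    - {"x":-18,"y":2,"z":161,"roll":0,"grip":-1}
    - {"x":-24,"y":2,"z":161,"roll":0,"grip":-1}
    - {"x":-30,"y":2,"z":161,"roll":0,"grip":-1}
    - {"x":-36,"y":2,"z":161,"roll":0,"grip":-1}

```text
time: 2.87
ee_pos: [493.0, 71.4, 61.5]
tool_rot: [2.025, 2.4, 0.004]
force: [0.2, 2.1, 1.6]
opening: 0.6
grasp_force: 1.1
```

Emit:
step_arm:
  plan:
    - {"x":-5,"y":0,"z":0,"roll":0,"grip":-1}
    - {"x":-10,"y":0,"z":0,"roll":0,"grip":-1}
    - {"x":-15,"y":0,"z":0,"roll":0,"grip":-1}
    - {"x":-20,"y":0,"z":0,"roll":0,"grip":-1}

```text
time: 3.2
ee_pos: [495.6, 51.8, 60.4]
tool_rot: [2.026, 2.401, 0.001]
force: [-0.6, 2.2, 2.0]
opening: 0.3
grasp_force: 1.4
```

```bash
python3 - <<'E'
from h import *
rel()
c=cam('scene','s3.png'); cv2.imwrite('pics/s3c.png',cv2.resize(c['image'][100:260,170:380,::-1],None,fx=3.5,fy=3.5))
E
```

```text
t 3.2 tcp [495.6  51.8  60.4] tooly 0.169 tilt [0.001 0.001] F [-0.6  2.2  2. ] open 0.3 q [-0.03  0.21 -0.51  0.85  0.    1.38]
```

View pics/s3c.png

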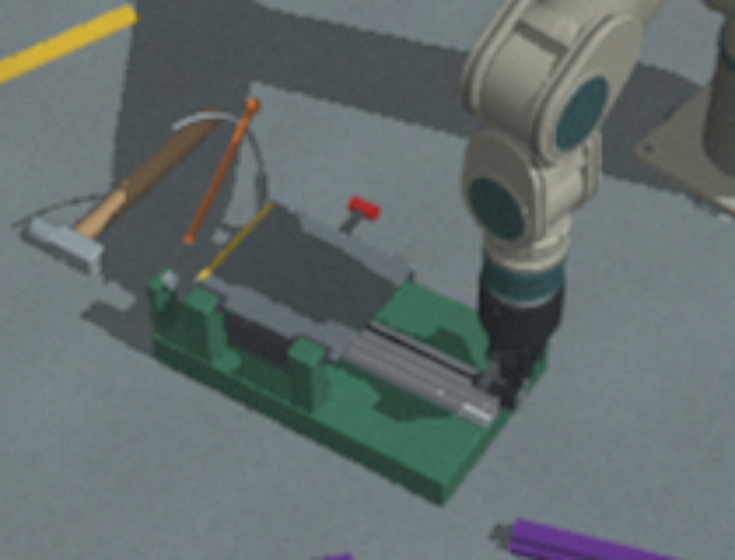

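The profile is aligned in the channel and moving; the fingers sit behind its tail at (490,400) in the crop. It slides at about 2 N.

Emit:
step_arm:
  plan:
    - {"x":-5,"y":0,"z":1,"roll":0,"grip":-1}
    - {"x":-10,"y":0,"z":2,"roll":0,"grip":-1}
    - {"x":-15,"y":0,"z":2,"roll":0,"grip":-1}
    - {"x":-20,"y":0,"z":2,"roll":0,"grip":-1}

```text
time: 3.58
ee_pos: [498.4, 31.8, 57.9]
tool_rot: [-2.026, -2.401, 0.001]
force: [1.2, 1.9, 0.4]
opening: 0.1
grasp_force: 0.9
```

Emit:
step_arm:
  plan:
    - {"x":-3,"y":0,"z":0,"roll":0,"grip":-1}
    - {"x":-6,"y":0,"z":0,"roll":0,"grip":-1}
    - {"x":-9,"y":0,"z":0,"roll":0,"grip":-1}

```text
time: 3.83
ee_pos: [500.0, 23.0, 58.1]
tool_rot: [-2.026, -2.401, 0.001]
force: [-0.3, 2.7, -0.2]
opening: 0.1
grasp_force: 0.7
```

Emit:
step_arm:
  plan:
    - {"x":-3,"y":0,"z":0,"roll":0,"grip":-1}
    - {"x":-6,"y":0,"z":0,"roll":0,"grip":-1}
    - {"x":-9,"y":0,"z":0,"roll":0,"grip":-1}

```text
time: 4.08
ee_pos: [501.4, 14.2, 58.2]
tool_rot: [-2.026, -2.401, 0.001]
force: [0.6, 1.6, -1.5]
opening: 0.1
grasp_force: 0.6
```

Emit:
step_arm:
  plan:
    - {"x":-3,"y":0,"z":0,"roll":0,"grip":-1}
    - {"x":-6,"y":0,"z":0,"roll":0,"grip":-1}

```text
time: 4.25
ee_pos: [502.4, 8.3, 58.2]
tool_rot: [-2.026, -2.401, 0.001]
force: [-0.2, 2.4, -1.7]
opening: -0.2
grasp_force: 0.5
```

Emit:
step_arm:
  plan:
    - {"x":-3,"y":0,"z":0,"roll":0,"grip":-1}
    - {"x":-6,"y":0,"z":0,"roll":0,"grip":-1}

```text
time: 4.42
ee_pos: [503.5, 2.4, 58.2]
tool_rot: [-2.026, -2.401, 0.0]
force: [-0.4, 1.3, -0.3]
opening: -0.2
grasp_force: 0.5
```

Emit:
step_arm:
  plan:
    - {"x":-3,"y":0,"z":0,"roll":0,"grip":-1}
    - {"x":-6,"y":0,"z":0,"roll":0,"grip":-1}

```text
time: 4.58
ee_pos: [504.6, -3.4, 58.3]
tool_rot: [-2.026, -2.401, 0.0]
force: [0.2, 0.5, 0.1]
opening: -0.3
grasp_force: 0.5
```

Emit:
step_arm:
  plan:
    - {"x":-2,"y":0,"z":0,"roll":0,"grip":-1}
    - {"x":-4,"y":0,"z":0,"roll":0,"grip":-1}

```text
time: 4.75
ee_pos: [505.0, -5.1, 58.4]
tool_rot: [-2.022, -2.398, -0.007]
force: [-1.4, 10.8, 2.9]
opening: -0.2
grasp_force: 5.6
```

Emit:
step_arm:
  plan:
    - {"x":-1.5,"y":0,"z":0,"roll":0,"grip":-1}
    - {"x":-1.5,"y":0,"z":0,"roll":0,"grip":-1}
    - {"x":-1.5,"y":0,"z":0,"roll":0,"grip":-1}

```text
time: 5.0
ee_pos: [504.9, -5.1, 58.4]
tool_rot: [-2.02, -2.398, -0.01]
force: [-1.7, 10.9, 2.5]
opening: -0.2
grasp_force: 5.5
```

```bash
python3 - <<'E'
from h import *
rel()
c=cam('side','sd4.png'); W=pts(c);H=hsv(c).astype(int); h,s,v=H[...,0],H[...,1],H[...,2]
cv2.imwrite('pics/sd4c.png',cv2.resize(c['image'][180:340,180:340,::-1],None,fx=3.6,fy=3.6))
r=np.zeros(h.shape,bool); r[180:330,195:325]=1
P=W[r&(h>105)&(h<130)&(s>150)]; o=np.array([532,-182]); e=np.array([[.985,.171],[-.171,.985]])
Q=(P[:,:2]-o)@e.T; print(np.nanpercentile(Q,[2,50,98],axis=0).round(1),np.nanpercentile(P[:,2],[2,98]))
E
```

```text
t 5.0 tcp [504.9  -5.1  58.4] tooly 0.171 tilt [-0.001  0.009] F [-1.7 10.9  2.5] open -0.2 q [-0.14  0.23 -0.49  0.85  0.01  1.26]
[[-20.9 -63.7]
 [  1.7 -61.1]
 [ 17.2 168.2]] [ 48.67485166 170.94204392]
```

View pics/sd4c.png

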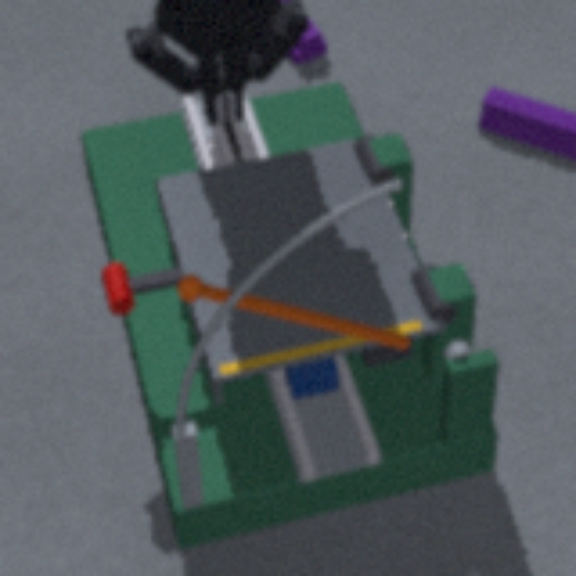

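The profile is under the guard, the blue stop shows at (312,375) in the crop, the pointer is untouched, and the handle is at (118,288). I'll push slightly harder to confirm the stop.

Emit:
step_arm:
  plan:
    - {"x":-2,"y":0,"z":0,"roll":0,"grip":-1}
    - {"x":-4,"y":0,"z":0,"roll":0,"grip":-1}
    - {"x":-4,"y":0,"z":0,"roll":0,"grip":-1}

```text
time: 5.3
ee_pos: [504.9, -5.2, 58.5]
tool_rot: [-2.013, -2.394, -0.021]
force: [-2.6, 20.6, 5.4]
opening: 0.0
grasp_force: 10.7
```

Emit:
step_arm:
  plan:
    - {"x":3,"y":0,"z":0,"roll":0,"grip":-1}
    - {"x":12,"y":0,"z":0,"roll":0,"grip":-1}
    - {"x":30,"y":0,"z":-5,"roll":0,"grip":-1}
    - {"x":30,"y":0,"z":-40,"roll":0,"grip":-1}
    - {"x":30,"y":0,"z":-80,"roll":0,"grip":-1}
    - {"x":30,"y":0,"z":-120,"roll":0,"grip":-1}
    - {"x":30,"y":0,"z":-160,"roll":0,"grip":-1}
    - {"x":30,"y":0,"z":-180,"roll":0,"grip":-1}
    - {"x":30,"y":0,"z":-180,"roll":0,"grip":-1}

```text
time: 6.05
ee_pos: [505.6, 16.1, 245.1]
tool_rot: [2.019, 2.392, 0.009]
force: [1.1, 0.0, 0.2]
opening: -0.0
grasp_force: 0.0
```

```bash
python3 - <<'E'
from h import *
# handle from colour rays of both views
c=cam('scene'); d=cam('side'); L=[]
for k,(y0,y1,x0,x1) in ((c,(140,175,255,295)),(d,(240,280,195,230))):
    H=hsv(k).astype(int); m=((H[...,0]<4)|(H[...,0]>176))&(H[...,1]>150)&(H[...,2]>60); r=np.zeros(m.shape,bool); r[y0:y1,x0:x1]=1; m&=r
    v,u=np.nonzero(m); print(len(u),u.mean(),v.mean(),(u.min(),u.max(),v.min(),v.max()))
    w=k['R'].T@np.linalg.inv(k['K'])@[(u.min()+u.max())/2,(v.min()+v.max())/2,1]; L.append((-k['R'].T@k['t'],w/np.linalg.norm(w)))
A=sum(np.eye(3)-np.outer(w,w) for o,w in L); b=sum((np.eye(3)-np.outer(w,w))@o for o,w in L); X=np.linalg.solve(A,b); print('handle',X,[np.linalg.norm(np.cross(X-o,w)) for o,w in L])
rel([X[0],X[1],240],ang=.171+np.pi/2)
E
```

```text
24 273.5833333333333 158.91666666666666 (np.int64(270), np.int64(277), np.int64(157), np.int64(161))
79 212.35443037974684 259.7721518987342 (np.int64(209), np.int64(216), np.int64(253), np.int64(266))
handle [ 432.04849764 -195.52944451  103.91507083] [np.float64(1.1569012915624393), np.float64(1.1569012915622334)]
t 6.15 tcp [502.2  16.6 239.5] tooly 0.169 tilt [ 0.003 -0.001] F [ 0.5  0.2 -0.2] open 0.3 q [-0.1   0.05 -0.28  1.24 -0.    1.31]
  to [ 432.  -195.5  240. ] shift [-197.3 -104.7   -0.4]
  roll -1.573
```

The stop is confirmed: 20 N with no movement. Next I go above the handle.

Emit:
step_arm:
  plan:
    - {"x":-20,"y":-10,"z":-10,"roll":-0.12,"grip":0}
    - {"x":-40,"y":-20,"z":-10,"roll":-0.24,"grip":0.3}
    - {"x":-60,"y":-31,"z":-10,"roll":-0.36,"grip":0.3}
    - {"x":-80,"y":-42,"z":-10,"roll":-0.48,"grip":0.3}
    - {"x":-100,"y":-52,"z":-10,"roll":-0.6,"grip":0.3}
    - {"x":-120,"y":-63,"z":-10,"roll":-0.72,"grip":0.3}
    - {"x":-140,"y":-74,"z":-10,"roll":-0.84,"grip":0.3}
    - {"x":-160,"y":-84,"z":-10,"roll":-0.96,"grip":0.3}
    - {"x":-175,"y":-93,"z":-10,"roll":-1.08,"grip":0.3}
    - {"x":-185,"y":-99,"z":-10,"roll":-1.2,"grip":0.3}
    - {"x":-192,"y":-103,"z":-10,"roll":-1.32,"grip":0.3}
    - {"x":-197,"y":-105,"z":-10,"roll":-1.44,"grip":0.3}

```text
time: 7.15
ee_pos: [428.9, -195.2, 245.8]
tool_rot: [0.067, -3.136, -0.002]
force: [0.3, -0.4, 0.5]
opening: 55.8
grasp_force: 0.0
```

Emit:
step_arm:
  plan:
    - {"x":0,"y":0,"z":0,"roll":-0.12,"grip":0.3}
    - {"x":0,"y":0,"z":0,"roll":-0.13,"grip":0.3}

```text
time: 7.32
ee_pos: [429.3, -194.7, 245.9]
tool_rot: [0.265, -3.126, -0.003]
force: [0.3, 0.6, 0.4]
opening: 55.2
grasp_force: 0.0
```

```bash
python3 - <<'E'
from h import *
c=cam('wrist','w5.png'); W=pts(c); H=hsv(c).astype(int)
m=((H[...,0]<4)|(H[...,0]>176))&(H[...,1]>150)&(H[...,2]>60)&(W[...,2]>85)&(W[...,2]<125)
P=W[m]; v,u=np.nonzero(m); print(len(P),u.mean(),v.mean(),np.nanmedian(P,0),np.nanpercentile(P,[2,98],axis=0),cv2.minAreaRect(P[:,:2].astype(np.float32)))
rel([432,-195.5,105-19],ang=.171+np.pi/2)
E
```

```text
457 275.79431072210065 199.0284463894967 [ 430.44189601 -194.86109138  112.15974477] [[ 423.58369039 -208.8668504   107.43569666]
 [ 439.02249879 -180.68126834  114.03784263]] ((431.514404296875, -194.58811950683594), (14.09044075012207, 29.19566535949707), 9.332982063293457)
t 7.37 tcp [ 429.5 -194.5  246.2] tooly 1.737 tilt [-0.004  0.002] F [-0.1 -0.7  0.1] open 55.4 q [-0.56 -0.   -0.32  1.26 -0.   -0.73]
  to [ 432.  -195.5   86. ] shift [ -2.8  -1.8 160.2]
  roll -0.005
```

View pics/w5.png

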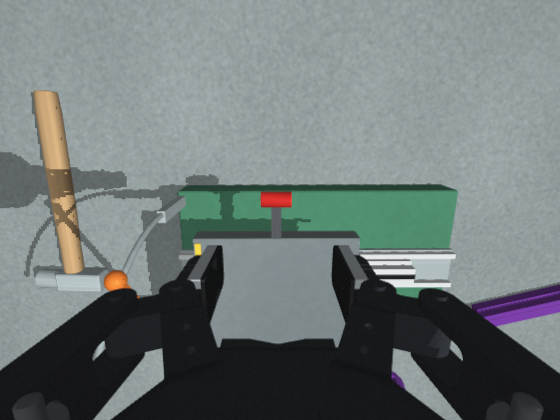

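The red handle is at (276,199), running horizontally between the fingers' planes, and the profile tail is at (450,255). I descend and pinch.

Emit:
step_arm:
  plan:
    - {"x":-2,"y":0,"z":35,"roll":0,"grip":0.3}
    - {"x":-2,"y":0,"z":70,"roll":0,"grip":0.3}
    - {"x":-2,"y":0,"z":105,"roll":0,"grip":0.3}
    - {"x":-2,"y":0,"z":140,"roll":0,"grip":0.3}
    - {"x":-2,"y":0,"z":159,"roll":0,"grip":0.3}
    - {"x":-2,"y":0,"z":159,"roll":0,"grip":-0.2}
    - {"x":-2,"y":0,"z":159,"roll":0,"grip":-0.5}
    - {"x":-2,"y":0,"z":159,"roll":0,"grip":-0.6}
    - {"x":-2,"y":0,"z":159,"roll":0,"grip":-0.6}
    - {"x":-2,"y":0,"z":159,"roll":0,"grip":-0.6}
  force: 50

```text
time: 8.2
ee_pos: [431.1, -195.6, 89.9]
tool_rot: [0.26, -3.126, 0.005]
force: [-4.7, -4.3, -4.8]
opening: 28.8
grasp_force: 49.7
```

```bash
python3 - <<'E'
from h import *
rel(); print(env.get_obs()['grasp_force'])
E
```

```text
t 8.2 tcp [ 431.1 -195.6   89.9] tooly 1.737 tilt [-0.004 -0.004] F [-4.7 -4.3 -4.8] open 28.8 q [-0.56  0.14 -0.53  0.91 -0.01 -0.73]
49.73306715488434
```

Emit:
step_arm:
  plan:
    - {"x":-0.2,"y":0,"z":-9,"roll":0,"grip":-0.6}
    - {"x":-0.9,"y":0,"z":-18,"roll":0,"grip":-0.6}
    - {"x":-2,"y":0,"z":-27,"roll":0,"grip":-0.6}
    - {"x":-3.6,"y":0,"z":-36,"roll":0,"grip":-0.6}
    - {"x":-5.6,"y":0,"z":-44.5,"roll":0,"grip":-0.6}
    - {"x":-8,"y":0,"z":-53,"roll":0,"grip":-0.6}
    - {"x":-11,"y":0,"z":-62,"roll":0,"grip":-0.6}
    - {"x":-14.2,"y":0,"z":-70,"roll":0,"grip":-0.6}
    - {"x":-18,"y":0,"z":-78,"roll":0,"grip":-0.6}
    - {"x":-22,"y":0,"z":-86.3,"roll":0,"grip":-0.6}
    - {"x":-24,"y":0,"z":-90,"roll":0,"grip":-0.6}
    - {"x":-24,"y":0,"z":-90,"roll":0,"grip":-0.6}

```text
time: 9.2
ee_pos: [458.3, -190.8, 180.6]
tool_rot: [-0.265, 3.127, -0.002]
force: [2.2, -5.5, -9.4]
opening: 29.0
grasp_force: 50.1
```

```bash
cat > ang.py <<'E'
from h import *
import sys
rel(); n=sys.argv[1]
e=np.array([.985,.171]); ey=np.array([-.171,.985]); o=np.array([532,-182]); hx=75
for nm,(y0,y1,x0,x1) in (('side',(150,330,180,330)),('scene',(80,245,180,300))):
    c=cam(nm); cv2.imwrite(f'pics/{n}_{nm}.png',cv2.resize(c['image'][y0:y1,x0:x1,::-1],None,fx=3.2,fy=3.2))
    H=hsv(c).astype(int); h,s,v=H[...,0],H[...,1],H[...,2]; r=np.zeros(h.shape,bool); r[y0:y1,x0:x1]=1
    C=-c['R'].T@c['t']; Ki=np.linalg.inv(c['K'])
    for k,m,Y in (('pointer',(h>=5)&(h<15)&(s>190)&(v>120),-106),('stripe',(h>18)&(h<32)&(s>150)&(v>100),-85)):
        vv,uu=np.nonzero(m&r)
        D=(c['R'].T@Ki@np.stack([uu,vv,np.ones(len(uu))])).T
        # cast rays on the vertical plane machine y = Y
        t=(Y-(C[:2]-o)@ey)/(D[:,:2]@ey); P=C+t[:,None]*D
        X=(P[:,:2]-o)@e; Z=P[:,2]; ok=(X>-130)&(X<80)&(Z>100)&(Z<300); X,Z=X[ok],Z[ok]
        if len(X)<5: print(nm,k,'few',len(X)); continue
        l=cv2.fitLine(np.stack([X,Z],1).astype(np.float32),cv2.DIST_HUBER,0,.01,.01).ravel()
        print(nm,k,len(X),'slope',round(-np.arctan(l[1]/l[0]),3),'polar median',round(np.median(np.arctan2(Z-105,hx-X)[hx-X>60]),3),'offset at hinge',round(l[3]+l[1]/l[0]*(hx-l[2])-105,1),'Xmin',X.min().round(1),'Xmax',X.max().round(1),'Zmax',Z.max().round(1))
E
python3 ang.py l1
```

```text
t 9.2 tcp [ 458.3 -190.8  180.6] tooly 1.74 tilt [ 0.003 -0.001] F [ 2.2 -5.5 -9.4] open 29.0 q [-0.53  0.08 -0.37  1.11  0.   -0.69]
side pointer 122 slope 0.605 polar median 0.653 offset at hinge 7.0 Xmin -78.5 Xmax 42.9 Zmax 220.1
side stripe 87 slope 0.531 polar median 0.638 offset at hinge 13.1 Xmin -35.1 Xmax 60.7 Zmax 183.8
scene pointer 27 slope 0.62 polar median 0.582 offset at hinge -6.0 Xmin -76.3 Xmax 39.3 Zmax 208.2
scene stripe 40 slope 0.533 polar median 0.409 offset at hinge -14.4 Xmin -41.0 Xmax 53.7 Zmax 159.6
```

View pics/l1_side.png

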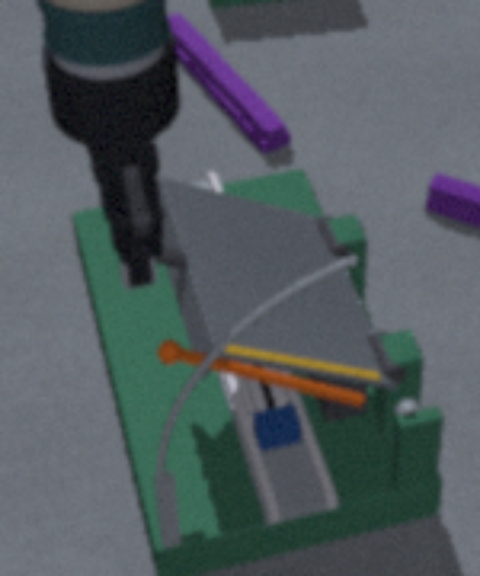

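The guard is partly open and the stripe (225–380, 345–380) sits just above, and short of parallel to, the pointer (165–365, 350–400). The guard is at about 0.53 and the pointer at about 0.615.

Emit:
step_arm:
  plan:
    - {"x":-1.8,"y":0,"z":-3,"roll":0,"grip":-0.6}
    - {"x":-3.7,"y":0,"z":-6,"roll":0,"grip":-0.6}
    - {"x":-5.7,"y":0,"z":-9,"roll":0,"grip":-0.6}
    - {"x":-7.8,"y":0,"z":-12,"roll":0,"grip":-0.6}
    - {"x":-7.8,"y":0,"z":-12,"roll":0,"grip":-0.6}
    - {"x":-7.8,"y":0,"z":-12,"roll":0,"grip":-0.6}

```text
time: 9.8
ee_pos: [464.7, -189.7, 191.0]
tool_rot: [-0.264, 3.13, -0.002]
force: [2.3, -6.6, -10.4]
opening: 28.4
grasp_force: 50.2
```

```bash
python3 ang.py l2; cat > ang3.py <<'E'
from h import *
# 3D line fits from ranges, both views; guard plane; pointer ball
e=np.array([.985,.171]); ey=np.array([-.171,.985]); o=np.array([532,-182])
for nm,(y0,y1,x0,x1) in (('side',(150,330,180,330)),('scene',(80,245,180,300))):
    c=cam(nm); W=pts(c); H=hsv(c).astype(int); h,s,v=H[...,0],H[...,1],H[...,2]; r=np.zeros(h.shape,bool); r[y0:y1,x0:x1]=1
    X=(W[...,:2]-o)@e; Y=(W[...,:2]-o)@ey; Z=W[...,2]
    for k,m in (('pointer',(h>=5)&(h<15)&(s>190)&(v>120)&(abs(Y+106)<15)),('stripe',(h>18)&(h<32)&(s>150)&(v>100)&(abs(Y+82)<15)),('guard',(s<70)&(abs(Y)<70)&(X>-40)&(X<50)&(Z>115)&(abs(Z-105-(75-X)*np.tan(.6))<18))):
        q=m&r&(Z>105); 
        if q.sum()<6: continue
        l=cv2.fitLine(np.stack([X[q],Z[q]],1).astype(np.float32),cv2.DIST_HUBER,0,.01,.01).ravel()
        print(nm,k,q.sum(),'slope',round(-np.arctan(l[1]/l[0]),3),'hinge off',round(l[3]+l[1]/l[0]*(75-l[2])-105,1))
        if k=='pointer': i=np.argsort(X[q])[:12]; p=np.median(np.stack([X[q],Y[q],Z[q]],1)[i],0); print('   tip',p.round(1),np.arctan2(p[2]-105,75-p[0]).round(3))
E
python3 ang3.py
```

```text
t 9.8 tcp [ 464.7 -189.7  191. ] tooly 1.739 tilt [ 0.001 -0.001] F [  2.3  -6.6 -10.4] open 28.4 q [-0.52  0.08 -0.35  1.14 -0.   -0.68]
side pointer 117 slope 0.602 polar median 0.652 offset at hinge 7.5 Xmin -78.5 Xmax 42.9 Zmax 220.1
side stripe 79 slope 0.597 polar median 0.699 offset at hinge 13.4 Xmin -28.9 Xmax 60.7 Zmax 190.5
scene pointer 26 slope 0.629 polar median 0.582 offset at hinge -6.5 Xmin -75.8 Xmax 38.7 Zmax 208.2
scene stripe 39 slope 0.596 polar median 0.48 offset at hinge -14.5 Xmin -36.1 Xmax 58.7 Zmax 168.2
side pointer 119 slope 0.616 hinge off 3.9
   tip [ -75.9 -107.3  215.4] 0.632
side stripe 75 slope 0.602 hinge off 4.5
side guard 1599 slope 0.594 hinge off 3.9
scene pointer 27 slope 0.634 hinge off 4.4
   tip [ -28.3 -101.1  185.1] 0.66
scene stripe 39 slope 0.568 hinge off 7.7
scene guard 1178 slope 0.604 hinge off 4.5
```

Emit:
step_arm:
  plan:
    - {"x":-1,"y":0,"z":-1.5,"roll":0,"grip":-0.6}
    - {"x":-2.2,"y":0,"z":-3.2,"roll":0,"grip":-0.6}
    - {"x":-2.2,"y":0,"z":-3.2,"roll":0,"grip":-0.6}
    - {"x":-2.2,"y":0,"z":-3.2,"roll":0,"grip":-0.6}

```text
time: 10.33
ee_pos: [466.8, -189.3, 193.9]
tool_rot: [-0.263, 3.13, -0.002]
force: [3.6, -6.5, -10.7]
opening: 29.1
grasp_force: 50.1
```

```bash
python3 ang.py l3; python3 ang3.py; python3 - <<'E'
from h import *
# ball: extreme orange blob of both views, triangulated
L=[]
for nm,(y0,y1,x0,x1),f in (('side',(150,330,180,330),lambda u,v:-u),('scene',(80,245,180,300),lambda u,v:-v)):
    c=cam(nm);H=hsv(c).astype(int);m=(H[...,0]>=4)&(H[...,0]<15)&(H[...,1]>150)&(H[...,2]>80)
    r=np.zeros(m.shape,np.uint8); r[y0:y1,x0:x1]=m[y0:y1,x0:x1]; n,lab,st,_=cv2.connectedComponentsWithStats(r,connectivity=8)
    k=1+np.argmax(st[1:,4]); v,u=np.nonzero(lab==k); s=f(u,v); q=s>=s.max()-(6 if nm=='side' else 2); print(nm,st[k],u[q].mean(),v[q].mean())
    w=c['R'].T@np.linalg.inv(c['K'])@[u[q].mean(),v[q].mean(),1]; L.append((-c['R'].T@c['t'],w/np.linalg.norm(w)))
A=sum(np.eye(3)-np.outer(w,w) for o,w in L); b=sum((np.eye(3)-np.outer(w,w))@o for o,w in L); X=np.linalg.solve(A,b)
d=X[:2]-[532,-182]; x=d@[.985,.171]; print(X,'gap',[np.linalg.norm(np.cross(X-o,w)) for o,w in L],'mach',x,d@[-.171,.985],'asin',np.arcsin((X[2]-105)/185),'atan',np.arctan2(X[2]-105,75-x))
E
```

```text
t 10.33 tcp [ 466.8 -189.3  193.9] tooly 1.739 tilt [ 0.    -0.001] F [  3.6  -6.5 -10.7] open 29.1 q [-0.51  0.09 -0.34  1.15 -0.   -0.68]
side pointer 113 slope 0.604 polar median 0.654 offset at hinge 7.2 Xmin -78.5 Xmax 42.9 Zmax 220.1
side stripe 73 slope 0.617 polar median 0.714 offset at hinge 13.1 Xmin -26.9 Xmax 60.7 Zmax 190.5
scene pointer 26 slope 0.622 polar median 0.582 offset at hinge -6.1 Xmin -76.3 Xmax 39.3 Zmax 208.2
scene stripe 39 slope 0.617 polar median 0.498 offset at hinge -14.6 Xmin -36.1 Xmax 58.7 Zmax 168.3
side pointer 117 slope 0.616 hinge off 3.9
   tip [ -75.4 -106.5  215.1] 0.632
side stripe 76 slope 0.614 hinge off 5.2
side guard 1570 slope 0.613 hinge off 4.0
scene pointer 27 slope 0.646 hinge off 3.6
   tip [ -25.  -100.7  183.7] 0.667
scene stripe 39 slope 0.629 hinge off 4.1
scene guard 1192 slope 0.619 hinge off 5.3
side [246 263  48  14 175] 249.28571428571428 263.92857142857144
scene [223 129  21  40  68] 241.875 129.875
[ 494.72772743 -298.00115529  208.83968448] gap [np.float64(14.519650859488685), np.float64(14.519650859488868)] mach -56.549386033446616 -107.88757934922255 asin 0.5959504219838266 atan 0.6682187303732031
```

View pics/l3_side.png

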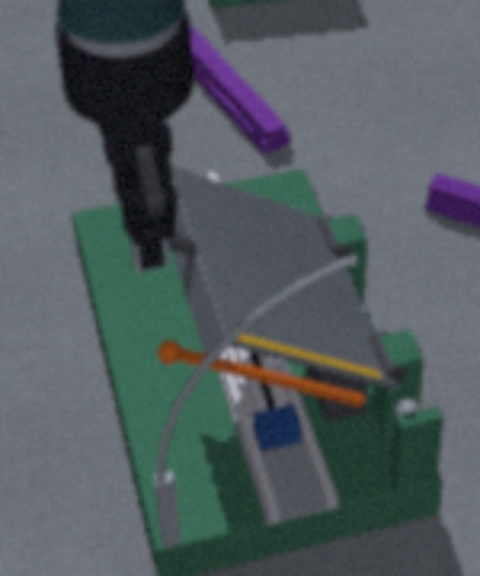

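View pics/l3_scene.png

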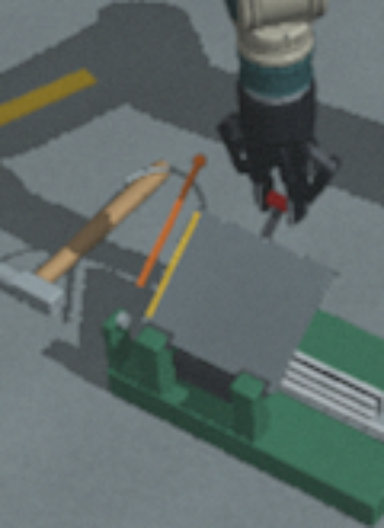

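Both views show the stripe parallel to the pointer: in the side crop the ball is at (169,352) and the stripe runs (240,338)–(380,375). The profile's black stripe reaches the blue stop at (275,410). I'll make one triangulation check of the ball against the hinge.

```bash
python3 - <<'E'
from h import *
cs=[cam('side'),cam('scene')]
def tri(p):
    L=[]
    for c,(u,v) in zip(cs,p):
        w=c['R'].T@np.linalg.inv(c['K'])@[u,v,1]; L.append((-c['R'].T@c['t'],w/np.linalg.norm(w)))
    M=[np.eye(3)-np.outer(w,w) for o,w in L]; X=np.linalg.solve(sum(M),sum(m@o for m,(o,w) in zip(M,L))); d=X[:2]-[532,-182]
    return np.array([d@[.985,.171],d@[-.171,.985],X[2]]),np.linalg.norm(np.cross(X-L[0][0],L[0][1]))
f=lambda a,x0,y0:(x0-.3+a[0]/3.2,y0-.3+a[1]/3.2)
for n,s,t in (('ball',(169,352),(199,159)),('ptr foot',(363,400),(141,285)),('stripe top',(239,337),(198,213)),('stripe foot',(382,376),(149,318))):
    X,g=tri([f(s,180,150),f(t,180,80)]); print(n,X.round(1),'gap',g.round(1),'polar',np.arctan2(X[2]-105,75-X[0]).round(3))
rel()
E
```

```text
ball [ -72.9 -103.2  210.9] gap 0.7 polar 0.621
ptr foot [  46.5 -101.5  126.1] gap 0.4 polar 0.638
stripe top [-27.3 -76.6 182.4] gap 1.2 polar 0.647
stripe foot [ 69.5 -75.1 111.8] gap 0.2 polar 0.883
t 10.73 tcp [ 466.7 -189.4  193.9] tooly 1.739 tilt [ 0.001 -0.001] F [  3.5  -6.2 -10.9] open 29.0 q [-0.51  0.09 -0.34  1.15 -0.   -0.68]
```

```bash
python3 -c "
from bench import env
print(env.hand_in())"
```

```text
the job is handed in; nothing more can be done
None
```

I pushed the profile against the stop (20 N with no further movement), lifted the guard to about 0.616 rad against the pointer at about 0.618, and handed the job in with the arm still holding it there; no result came back.

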